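Check the slot of a trestle foot with the depth gauge

ROBOT

A 7-joint arm with a two-finger parallel gripper is mounted at the origin on the work surface. World frame = base frame: x ahead of the robot, y to its left, z up, the work surface at z = 0. Lengths are in m, angles in rad, forces in N, time in s.
With the tool pointing down it reaches from about 0.4 to 0.9 m from the base axis. Payload 5.5 kg.
Tool frame: the origin (TCP) lies midway between the tips of the shut fingers; the grasp point (between the pads) lies 19 mm behind it (manip.grip_depth is the distance from the TCP to the grasp point, in m); z points along the fingers, x is the direction in which the jaws open and shut, and the axes are right-handed (so a half turn about z gives the same grasp; the last joint's range is limited). The gripper opens to 92 mm and grips with 3 to 60 N. Pads are 19 mm wide; open, the fingers measure 130 mm over their backs; the gripper's body (75 mm by 190 mm) begins 47 mm behind the grasp point.
Start: joints at [1.512, 0.501, -0.427, 1.55, 0.221, 1.138, -0.21], TCP at [0.206, -0.617, 0.227] pointing down, gripper open.
Joint ranges: [-2.88, 2.88], [-0.31, 2.03], [-1.54, 1.56], [0.2, 2.42], [-1.41, 4.55], [0.19, 2.02], [-2.57, 2.57]. Speed limits (rad/s): [2.57, 2.57, 3.14, 3.14, 3.14, 3.14, 3.14].

INTERFACE

Orientations are given as a unit quaternion [x, y, z, w].
In Python, from bench import manip, effector, viewer gives the robot as it stands. Calls block until the motion is done:
- manip.move_pose(position, orientation): joint-space move of the TCP to a pose.
- manip.servo_line(position, ori=None, vel=0.15): straight line of the TCP; ori=None keeps the orientation; vel is the mean speed in m/s.
- manip.movej(angles): joint-space move.
- effector.open_jaws() and effector.close(f_grip=None): open the fingers fully, or close them until they stop; f_grip is the grip in N (None keeps the last).
- manip.sleep(seconds).
- manip.solve_ik(position, orientation): joint angles nearest the present ones, or None.
- viewer.get_image(name): name is "side" or "top"; returns the picture (384x512x3 uint8, red, green, blue); there is no depth.
- viewer.get_calibration(name): a dict with "vfov" (degrees; the focal length in pixels is half the picture's height over the tangent of half this angle, whatever the lens; pixels are square), "cx", "cy" (the principal point, pixels), "dist_coeffs" ([k1, k2, p1, p2, k3] as OpenCV has them; the pictures are not rectified), "eye" and "attitude" of the camera in the world. Camera axes: x right, y down, z forward; pixel columns grow to the right and rows downward; lengths in m; the calibration is good to about 2 mm. A picture is of the moment at which its call begins. get_calibration takes no time and is no camera call.
A pose or a line that the arm cannot do raises manip.PlanningError and nothing moves.
- manip.hand_in(): hands the job in, once; it reports no verdict.
Readings, each from a call of its own:
- manip.current_clock(): time.
- manip.current_q(): joint angles.
- manip.current_joint_velocities(): joint speeds.
- manip.current_tau(): joint torques, N m.
- manip.current_tool_pos(): TCP position.
- manip.current_tcp_rot(): TCP orientation.
- manip.current_force(): force on the tool from outside, world axes, zero at the start.
- manip.current_wrist_torque(): the same for the moment, N m.
- manip.current_finger_gap(): finger opening in m.
Only numpy, scipy, OpenCV 4.12 (cv2) and the standard library are available. Lean on these libraries where they do the work, as an engineer would, in place of code of your own. Each camera call takes 0.05 s, during which the arm holds its last target. There are 200 camera calls.

TASK

Take the slot gauge out of its stand, find the slot in the trestle foot that is clamped in the sloping cradle, and slide the gauge's blade into it until the gauge's shoulder bears flat on the wood. Press it home firmly (about 10 N) for a moment, without ever ramming it against the wood, then let go and leave it standing there fully home. Leave the bottle, the jar and the upright offcut alone.

Things in the scene. Friction and masses are not known exactly. Their poses are not given: they have to be found in the camera images.
- gauge_grip (a point): Slot gauge, rigid, about 0.25 kg, 117 mm long, upright in its stand: steel blade 60 x 6 mm, 45 mm long; above it an aluminium shoulder 76 x 34 x 10 mm; above that a wooden handle 44 x 20 mm, 62 mm tall. Point: the handle's centre, 41 mm above the shoulder's underside. x: along the 60 and 44 mm widths; y: through the 6 and 20 mm thicknesses; z: from blade end to handle top.
- gauge_tip (a point): Middle of the end of the gauge's blade, 86 mm below gauge_grip along the gauge's z; same axes. The gauge is the same when turned half round about z.
- stand: Fixed wooden stand 100 x 70 mm, 55 mm tall, on a foot plate 130 x 100 x 8 mm; origin at the centre of its underside. A slot 64 (along x) x 9 mm (y), 48 mm deep, in its top holds the gauge's blade, with the shoulder resting on the top. The gauge is drawn straight up out of it.
- bed: Sloping bed of the fixed cradle, tilted 30 degrees, facing the robot and up at yaw 0; the trestle foot is clamped in it between two rails. Origin: in the plane of the foot's face, midway between the rails and midway across the bed, 130 mm above the bench; NOT the slot's middle. x up the slope, y level across, z square out of the foot's face (the face is z = 0).
- rail_mid (a point): Middle of the top of the lower rail (20 mm wide in bed x, 250 mm long in y), at bed x -66, y 0, z -25 mm. Trestle foot: wooden block 110 (bed x) x 150 (y) x 60 mm thick with a smooth flat face, immovable. In the middle of it one slot goes square into the face: 72 mm long along bed x and centred on x = 0, 9 mm wide along y, 52 mm deep, edges broken by 1 mm.
- cradle: Plywood cradle under the bed, base 180 x 250 mm; origin on the bench under the bed's origin. The foot was clamped off-centre: its slot's middle is at a bed y from -25 to +25 mm that is NOT reported. Look, or draw the blade's end lightly along y over the face until it finds no support. Fully home: shoulder's underside at bed z = 0, blade's end at z = -45 mm.
- glue: White plastic bottle, 52 mm across, 130 mm tall, loose bystander; origin at the centre of its underside.
- jar: Round jar, 72 mm across, 75 mm tall, loose bystander; origin at the centre of its underside.
- offcut: Wood offcut standing on end, 45 x 75 x 150 mm tall, loose bystander; origin at the centre of its underside.
Not all that is in view belongs to the job. What is shaped like the part that bears gauge_grip but turquoise is not meant.

How it is judged:
On the way:
1. with the blade fully in the slot, the gauge, held in the fingers, is pressed on the wood with more than 6 N for 0.2 s (z of gauge_tip in the frame of bed below -0.0425 m and y of gauge_tip in the frame of bed between -0.032 and 0.032 m and x of gauge_tip in the frame of bed between -0.01 and 0.01 m and contact force between the fingers and gauge above 1 N and contact force between gauge and bed above 6 N), for 0.2 s.
At the end, for the whole second after the job is handed in: the gauge stands at rest in the trestle foot's slot, its blade's end at least 42.5 mm below the foot's face (the shoulder within 2.5 mm of the wood) and square to the face within 4 degrees, released (z of gauge_tip in the frame of bed below -0.0425 m and y of gauge_tip in the frame of bed between -0.032 and 0.032 m and x of gauge_tip in the frame of bed between -0.01 and 0.01 m and angle between the z axis of gauge_tip and the z axis of bed, either way round below 0.07 rad and linear speed of gauge below 0.01 m/s); the robot touches nothing.
It fails at once if the gauge is rammed against the foot or cradle (over 150 N of contact in all, both sides of the slot counted) (contact force between gauge and bed above 150 N).
It fails at once if the bottle is moved more than 20 mm (distance of glue from where it was at the start of the episode above 0.02 m).
It fails at once if the jar is moved more than 20 mm (distance of jar from where it was at the start of the episode above 0.02 m).
It fails at once if the offcut is moved more than 20 mm (distance of offcut from where it was at the start of the episode above 0.02 m).
It also fails if it takes over 72 s, if anything falls off the work surface, if the arm or the gripper's body presses on something with over 40 N, if the wrist force passes 120 N, or if a joint passes its speed limit or range.

## Working session

There is one attempt and no reset: what is moved stays moved. The work goes in short steps, each a Python script; the robot and the scene stay as the last script left them, time stands still between calls to the robot, and variables do not carry over. Pictures are saved under pics/ and viewed, about 8 in all and at most 12, crops included, and the job is handed in when it is done.

```bash
mkdir -p pics; ls; python3 - <<'E'
from bench import manip, effector, viewer
import cv2
for n in("side","top"):
    print(n,viewer.get_calibration(n)); cv2.imwrite(f"pics/{n}0.png",cv2.cvtColor(viewer.get_image(n),cv2.COLOR_RGB2BGR))
print(manip.current_clock(),manip.current_force(),manip.current_tcp_rot())
E
```

```text
pics
side {'vfov': 55.01088078258229, 'cx': 250.96086332118477, 'cy': 192.99924861236886, 'dist_coeffs': array([-0.08489257,  0.        ,  0.        ,  0.        ,  0.        ]), 'eye': array([ 0.14352449, -0.48635181,  0.62105305]), 'attitude': array([ 0.84270869, -0.33225627,  0.15214627, -0.39534712])}
top {'vfov': 46.61156935689081, 'cx': 249.27228822336275, 'cy': 194.92514573184727, 'dist_coeffs': array([-0.07251362,  0.        ,  0.        ,  0.        ,  0.        ]), 'eye': array([0.33762645, 0.01216734, 1.22162561]), 'attitude': array([-0.66969334,  0.73561194, -0.07622879,  0.06763928])}
0.1 [-0.33731077  0.27595943 -0.53169029] [ 8.11279464e-01 -5.84657942e-01 -6.87834879e-04 -4.98893606e-04]
```

View pics/side0.png

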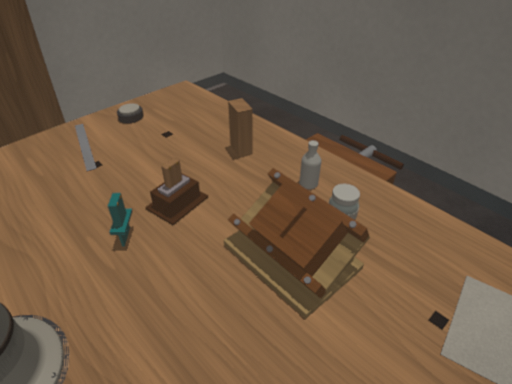

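View pics/top0.png

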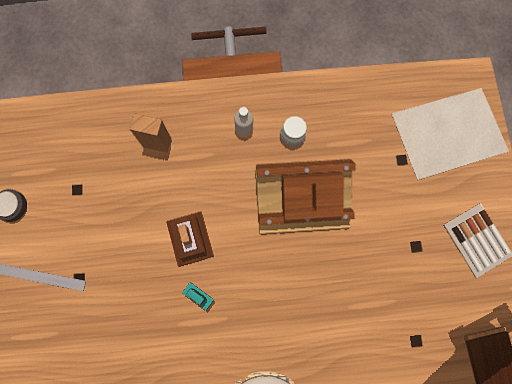

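The gauge candidates are the wood-handled one in the dark stand (side 172,185; top 187,237) and the turquoise lookalike (side 120,215; top 198,297). The first fits: it is upright in its stand with a wooden handle. The cradle is at side (292,225) and top (305,195), with the slot at side (292,222) and top (314,197). I'll confirm both in one enlarged mosaic.

```bash
cat > h.py <<'E'
import numpy as np, cv2
from scipy.spatial.transform import Rotation as R
from bench import manip, effector, viewer
def cam(n):
    c=viewer.get_calibration(n); f=192/np.tan(np.radians(c['vfov'])/2)
    return np.array([[f,0,c['cx']],[0,f,c['cy']],[0,0,1]]),c['dist_coeffs'],np.array(c['eye']),R.from_quat(c['attitude'])
def ray(n,p):
    K,d,e,r=cam(n); u=cv2.undistortPoints(np.array(p,float).reshape(-1,1,2),K,d).reshape(-1,2)
    v=r.apply(np.c_[u,np.ones(len(u))]); return e,v/np.linalg.norm(v,axis=1)[:,None]
def onplane(n,p,z):
    e,v=ray(n,p); return e+v*((z-e[2])/v[:,2])[:,None]
def tri(ps,pt):
    (a,u),(b,w)=ray('side',ps),ray('top',pt); o=[]
    for x,y in zip(u,w):
        s=np.linalg.lstsq(np.c_[x,-y],b-a,rcond=None)[0]; P,Q=a+s[0]*x,b+s[1]*y
        o.append([*(P+Q)/2,np.linalg.norm(P-Q)])
    return np.array(o)
def proj(n,P):
    K,d,e,r=cam(n); q=r.inv().apply(np.atleast_2d(P)-e); return cv2.projectPoints(q,np.zeros(3),np.zeros(3),K,d)[0].reshape(-1,2)
E
python3 - <<'E'
import cv2,numpy as np
s=cv2.imread('pics/side0.png');t=cv2.imread('pics/top0.png')
def c(i,x,y,k,w=400,h=300): return cv2.resize(i[y:y+h//k,x:x+w//k],(w,h),interpolation=cv2.INTER_CUBIC)
m=np.vstack([np.hstack([c(s,135,155,5),c(s,225,170,2,400,300)]),np.hstack([c(t,150,205,5),c(t,250,150,4)])])
m=m.copy();m=np.clip(m.astype(float)*1.5,0,255).astype('uint8');cv2.imwrite('pics/m1.png',m)
E
```

```text
(no output)
```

View pics/m1.png

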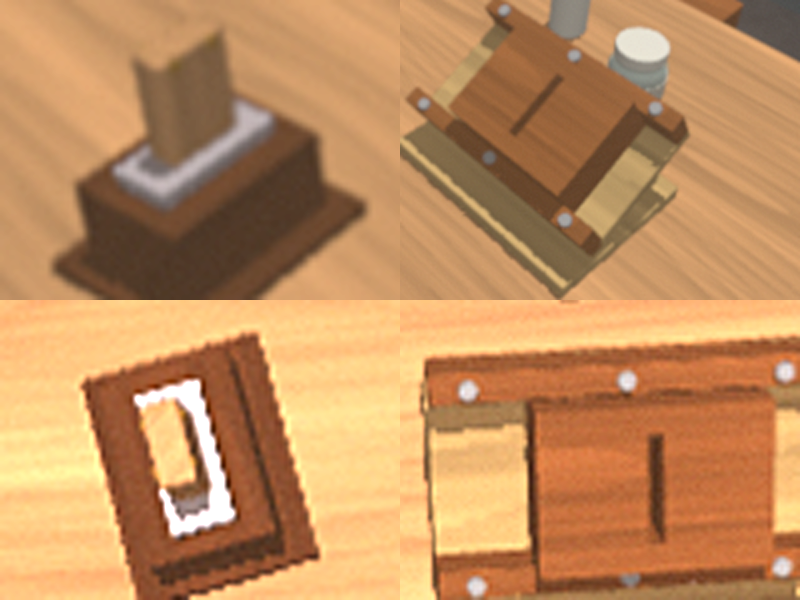

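Confirmed: the wood-handled gauge is in the dark stand (shoulder's top corners readable), and the slot and six rail screws are clear in both views. I'll triangulate.

```bash
python3 - <<'E'
from h import *
np.set_printoptions(precision=4,suppress=True)
f=lambda p,k,ox,oy,mx,my:(np.array(p,float)-[mx,my]+.5)/k-.5+[ox,oy]
S=lambda p:f(p,2,225,170,400,0); T=lambda p:f(p,4,250,150,400,300)
T=lambda p:f(p,4,250,150,400,300)
Sg=lambda p:f(p,5,135,155,0,0); Tg=lambda p:f(p,5,150,205,0,300)
si=cv2.imread('pics/side0.png').astype(float);ti=cv2.imread('pics/top0.png').astype(float)
def refine(im,ps,r=4):
    o=[]
    for p in ps:
        x,y=np.round(p).astype(int);w=im[y-r:y+r+1,x-r:x+r+1]; g=w[...,0]  # blue channel: grey on brown
        g=np.clip(g-np.percentile(g,60)-15,0,None);yy,xx=np.mgrid[-r:r+1,-r:r+1];o.append([x+(g*xx).sum()/g.sum(),y+(g*yy).sum()/g.sum()])
    return np.array(o)
a=S([(503,10),(574,56),(655,108),(424,104),(489,158),(565,219)]);b=T([(468,391),(627,380),(785,371),(476,587),(630,578),(782,566)])
b[:,0]=b[:,0]; a2=refine(si,a);b2=refine(ti,b,3)
print(np.c_[a,a2,b,b2]); P=tri(a2,b2);print('screws\n',P)
Q=tri(S([(560,77),(513,133)]),T([(656,434),(657,540)]));print('slot\n',Q)
F=tri(S([(638,106),(558,193)]),T([(773,392),(776,576)]));print('foot right corners\n',F)
print('shoulder\n',tri(Sg([(112,168),(158,195),(272,112),(232,100)]),Tg([(133,397),(133,397),(234,520),(197,380)])))
for z in(.065,.073):
    c=onplane('top',Tg([(133,397),(197,380),(234,520),(173,535)]),z);print(z,c.mean(0),np.linalg.norm(np.diff(c,axis=0),axis=1))
    c=onplane('side',Sg([(112,168),(158,195),(272,112),(232,100)]),z);print('side',c,c.mean(0))
for z in(.127,.135,.117):
    c=onplane('top',Tg([(138,405),(178,398),(198,485),(158,492)]),z);print('handle',z,c.mean(0),np.linalg.norm(np.diff(c,axis=0),axis=1))
E
```

```text
[[276.25   174.75   276.6764 174.4477 266.625  172.375  266.4807 172.2578]
 [311.75   197.75   311.724  197.1792 306.375  169.625  306.3947 169.769 ]
 [352.25   223.75   352.2556 223.5702 345.875  167.375  345.873  167.4456]
 [236.75   221.75   236.4142 221.2304 268.625  221.375  268.5996 221.2394]
 [269.25   248.75   269.0769 248.4231 307.125  219.125  307.1885 219.4441]
 [307.25   279.25   307.1062 279.3562 345.125  216.125  345.0775 216.3321]]
screws
 [[ 0.6121 -0.0592  0.1449  0.0015]
 [ 0.6093 -0.1592  0.1448  0.0018]
 [ 0.6062 -0.259   0.1446  0.0018]
 [ 0.4981 -0.0557  0.079   0.002 ]
 [ 0.4939 -0.1562  0.0792  0.0007]
 [ 0.4923 -0.2555  0.0785  0.0018]]
slot
 [[ 0.5729 -0.1725  0.1466  0.0024]
 [ 0.512  -0.1707  0.1118  0.0025]]
foot right corners
 [[ 0.5927 -0.2487  0.1485  0.0016]
 [ 0.4851 -0.2454  0.1116  0.005 ]]
shoulder
 [[0.4896 0.1999 0.0353 0.0658]
 [0.5032 0.2023 0.0036 0.0479]
 [0.4681 0.1177 0.109  0.0574]
 [0.5108 0.152  0.084  0.018 ]]
0.065 [0.482 0.16  0.065] [0.0346 0.0762 0.0324]
side [[0.4413 0.1724 0.065 ]
 [0.4465 0.1397 0.065 ]
 [0.5237 0.1554 0.065 ]
 [0.5148 0.1775 0.065 ]] [0.4816 0.1612 0.065 ]
0.073 [0.481 0.159 0.073] [0.0343 0.0757 0.0322]
side [[0.437  0.1629 0.073 ]
 [0.4421 0.1307 0.073 ]
 [0.5182 0.1461 0.073 ]
 [0.5095 0.1679 0.073 ]] [0.4767 0.1519 0.073 ]
handle 0.127 [0.4813 0.1596 0.127 ] [0.0201 0.0445 0.0199]
handle 0.135 [0.4802 0.1585 0.135 ] [0.0199 0.0442 0.0198]
handle 0.117 [0.4826 0.1609 0.117 ] [0.0203 0.0449 0.0201]
```

```bash
cat >> h.py <<'E'
def down(th): # tool x = -gauge y, tool z down
    x=np.array([np.sin(th),-np.cos(th),0]); z=np.array([0,0,-1.]); return R.from_matrix(np.c_[x,np.cross(z,x),z]).as_quat()
YB=-0.0295
by=np.array([-np.sin(YB),np.cos(YB),0]); bx=np.array([np.cos(YB)*np.cos(np.pi/6),np.sin(YB)*np.cos(np.pi/6),.5]); bz=np.cross(bx,by)
QB=R.from_matrix(np.c_[-by,np.cross(-bz,-by),-bz]).as_quat()
O=np.array([.5405,-.158,.130])
def tcp_at(x,y,z): # TCP for gauge tip at bed x,y,z (nominal grasp)
    return O+bx*x+by*y+bz*(z+.086-manip.grip_depth)
def st(m=''):
    print(m,'t%.2f'%manip.current_clock(),'p',np.round(manip.current_tool_pos(),4),'F',np.round(manip.current_force(),2),'gap %.4f'%manip.current_finger_gap())
E
python3 - <<'E'
from h import *
Tg=lambda p:(np.array(p,float)-[0,300]+.5)/5-.5+[150,205]
ths=[]
for pts,z in(([(133,397),(197,380),(234,520),(173,535)],.065),([(138,405),(178,398),(198,485),(158,492)],.127)):
    c=onplane('top',Tg(pts),z); d=(c[0]+c[1]-c[2]-c[3])[:2]; ths.append(np.arctan2(d[1],d[0])); 
print(np.degrees(ths)); th=np.mean(ths); np.save('th.npy',th)
g=np.array([.4816,.160,.096-manip.grip_depth]); q=down(th)
print('ik grasp',manip.solve_ik(g,q),'place',manip.solve_ik(tcp_at(0,-.014,-.045),QB),manip.solve_ik(tcp_at(0,-.014,.06),QB))
p=manip.current_tool_pos()
manip.servo_line([p[0],p[1],.33],vel=.3); st()
manip.move_pose(g+[0,0,.17],q); st('above')
cv2.imwrite('pics/a.png',np.hstack([cv2.cvtColor(viewer.get_image(n),cv2.COLOR_RGB2BGR)[100:320,80:380] for n in('side','top')]))
E
```

```text
[11.50547252  9.07576937]
ik grasp [ 0.28652767  0.57464449 -0.82336258  2.00986909  0.58437188  0.80757775
 -2.26944058] place [ 0.56338783  0.2116416  -0.20298883  2.28999769 -0.71776361  0.19541413
 -0.5490095 ] [ 1.41276848 -0.05246328 -0.93901829  2.28448689 -0.58548261  0.47279516
 -0.6661637 ]
 t0.59 p [ 0.2055 -0.6164  0.3313] F [-0.26  0.64 -0.22] gap 0.0916
above t3.50 p [0.4821 0.1591 0.2472] F [ 0.22 -0.57  0.83] gap 0.0918
```

View pics/a.png

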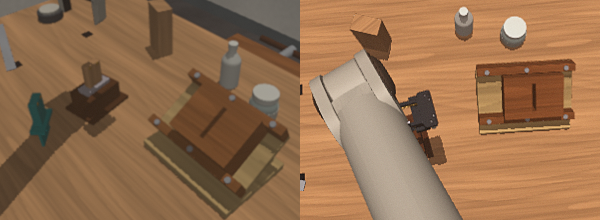

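The arm is above the stand with the scene undisturbed; the gauge stands under the gripper (side crop 92,75). Descending and grasping.

```bash
python3 - <<'E'
from h import *
th=float(np.load('th.npy')); g=np.array([.4816,.160,.096-manip.grip_depth])
manip.servo_line(g+[0,0,.06],vel=.2); manip.servo_line(g,vel=.08); st('at')
effector.close(f_grip=45); st('closed')
manip.servo_line(g+[0,0,.03],vel=.06); st('lift')
manip.servo_line(g+[0,0,.17],vel=.15); st('up'); print(manip.current_q())
Qf=(R.from_quat(QB)*R.from_euler('z',np.pi)).as_quat()
for n,q in(('QB',QB),('flip',Qf)):
    for z in(.12,.06,.01,-.045): print(n,z,manip.solve_ik(tcp_at(0,-.014,z),q))
E
```

```text
at t5.20 p [0.4819 0.1602 0.0775] F [0.41 0.7  0.1 ] gap 0.0916
closed t6.31 p [0.4816 0.16   0.0772] F [ 0.63  0.23 -0.96] gap 0.0198
lift t6.96 p [0.4817 0.1599 0.1074] F [-0.19 -0.31 -1.59] gap 0.0199
up t8.04 p [0.4809 0.1597 0.2462] F [ 0.78 -0.37 -2.4 ] gap 0.0195
[ 0.00328829  0.21926868 -0.43098035  1.88172724  0.10378262  1.06431809
 -1.86040034]
QB 0.12 [ 0.20936002 -0.2100055   0.22522324  2.29486765 -0.28309601  0.58530142
 -0.95952377]
QB 0.06 [ 0.22010303 -0.06610694  0.20314658  2.31473208 -0.43681519  0.43966665
 -0.81969957]
QB 0.01 [ 0.57187617  0.07006753 -0.17415452  2.30538478 -0.56630575  0.32173632
 -0.69938876]
QB -0.045 [ 0.56338783  0.2116416  -0.20298883  2.28999769 -0.71776361  0.19541413
 -0.5490095 ]
flip 0.12 [-0.24514328 -0.28044691  0.6041469   2.30489119 -0.0275414   0.57345401
  1.94125111]
flip 0.06 [-0.26580946 -0.10312255  0.66818328  2.32671765 -0.30902969  0.42477725
  2.20865525]
flip 0.01 [ 0.05731152  0.05995402  0.35874462  2.32058089 -0.66615319  0.3405496
  2.53666131]
flip -0.045 [ 1.3657993   0.42222214 -1.12956126  2.26967428  0.92114945  0.26562529
  1.06492741]
```

```bash
timeout 200 python3 - <<'E'
from h import *
lo=np.array([-2.88,-.31,-1.54,.2,-1.41,.19,-2.57]);hi=np.array([2.88,2.03,1.56,2.42,4.55,2.02,2.57])
Qf=(R.from_quat(QB)*R.from_euler('z',np.pi)).as_quat(); rng=np.random.default_rng(0)
t=manip.current_clock()
for n,q in(('QB',QB),('flip',Qf)):
    for z in(.06,-.047):
        s=[]
        for _ in range(25):
            a=manip.solve_ik(tcp_at(*(rng.normal(size=2)*.0015+[0,-.014]),z),q)
            if a is not None:a=np.array(a); s.append((min(np.r_[a-lo,hi-a]),a))
        s.sort(key=lambda k:-k[0]); print(n,z,len(s)); [print('  %.3f'%m,np.round(a,2)) for m,a in s[::4]]
print(manip.current_clock()-t)
E
```

```text
QB 0.06 25
  0.109 [ 0.22 -0.07  0.19  2.31 -0.43  0.44 -0.83]
  0.108 [ 0.22 -0.07  0.19  2.31 -0.43  0.44 -0.84]
  0.106 [ 0.22 -0.07  0.2   2.31 -0.44  0.44 -0.82]
  0.104 [ 0.22 -0.07  0.2   2.32 -0.43  0.44 -0.82]
  0.103 [ 0.22 -0.07  0.21  2.32 -0.44  0.44 -0.82]
  0.103 [ 0.22 -0.07  0.21  2.32 -0.44  0.44 -0.82]
  0.098 [ 0.21 -0.07  0.21  2.32 -0.44  0.44 -0.81]
QB -0.047 25
  0.051 [ 1.31  0.4  -1.07  2.27  0.85  0.24 -2.02]
  0.049 [ 1.32  0.4  -1.07  2.27  0.85  0.24 -2.01]
  0.048 [ 1.32  0.4  -1.07  2.27  0.85  0.24 -2.02]
  0.047 [ 1.32  0.4  -1.07  2.27  0.85  0.24 -2.01]
  0.046 [ 1.32  0.4  -1.07  2.27  0.86  0.24 -2.03]
  0.045 [ 1.32  0.4  -1.07  2.27  0.86  0.23 -2.02]
  0.004 [ 0.56  0.22 -0.2   2.29 -0.72  0.19 -0.55]
flip 0.06 25
  0.098 [-0.26 -0.1   0.67  2.32 -0.32  0.43  2.22]
  0.095 [-0.27 -0.1   0.68  2.32 -0.32  0.43  2.22]
  0.094 [-0.27 -0.1   0.68  2.33 -0.31  0.43  2.22]
  0.094 [-0.26 -0.1   0.66  2.33 -0.31  0.42  2.2 ]
  0.092 [-0.26 -0.1   0.66  2.33 -0.3   0.42  2.2 ]
  0.089 [-0.27 -0.11  0.67  2.33 -0.3   0.42  2.2 ]
  0.084 [-0.27 -0.11  0.67  2.34 -0.3   0.42  2.2 ]
flip -0.047 25
  0.086 [ 1.36  0.43 -1.14  2.26  0.95  0.28  1.04]
  0.080 [ 1.36  0.43 -1.13  2.27  0.95  0.27  1.04]
  0.079 [ 1.36  0.43 -1.13  2.27  0.95  0.27  1.04]
  0.077 [ 1.36  0.43 -1.13  2.27  0.94  0.27  1.05]
  0.072 [ 1.36  0.43 -1.12  2.27  0.94  0.26  1.05]
  0.069 [ 1.36  0.42 -1.12  2.27  0.94  0.26  1.05]
  0.064 [ 1.35  0.42 -1.11  2.27  0.93  0.25  1.05]
0.0
```

Near the final pose the wrist would be at its limit. The jaw axis is the tilt axis, so re-gripping the gauge with the tool pitched 15° makes the final tool tilt only 15°. I'll check IK for that before putting the gauge back.

```bash
cat >> h.py <<'E'
LO=np.array([-2.88,-.31,-1.54,.2,-1.41,.19,-2.57]);HI=np.array([2.88,2.03,1.56,2.42,4.55,2.02,2.57])
def tool(G,A,off=(0,0,0)): # G: gauge rotation (Rotation), A: tool pitch about gauge y; -> quat, TCP offset from gauge_grip
    M=G*R.from_euler('y',A); m=M.as_matrix(); T=np.c_[-m[:,1],m[:,0]*-1,-m[:,2]]
    T[:,1]=np.cross(T[:,2],T[:,0]); return R.from_matrix(T).as_quat(), -m[:,2]*manip.grip_depth
GB=R.from_matrix(np.c_[bx,by,bz])
def place(x,y,z,A): # TCP pose for gauge tip at bed (x,y,z)
    q,o=tool(GB,A); return O+bx*x+by*y+bz*(z+.086)+o,q
E
timeout 300 python3 - <<'E'
from h import *
th=float(np.load('th.npy'))
for A in(.2618,.3491):
    for x in(-.004,.004):
      for z in(.12,.06,.0,-.047):
        p,q=place(x,-.014,z,A); s=manip.solve_ik(p,q)
        print(round(A,2),z,R.from_quat(q).apply([0,0,1]).round(2), None if s is None else (np.round(s,2),round(min(np.r_[s-LO,HI-s]),3)))
    q,o=tool(R.from_euler('z',th),A); g=np.array([.4816,.160,.096])+o
    print('grasp',g,R.from_quat(q).apply([0,0,1]).round(2),[np.round(manip.solve_ik(g+[0,0,h],q),2) for h in(0,.05)])
E
```

```text
0.26 0.12 [ 0.26 -0.01 -0.97] (array([ 0.48, -0.07, -0.09,  2.11, -0.13,  0.86, -1.14]), np.float64(0.235))
0.26 0.06 [ 0.26 -0.01 -0.97] (array([ 0.47,  0.04, -0.12,  2.12, -0.12,  0.73, -1.17]), np.float64(0.296))
0.26 0.0 [ 0.26 -0.01 -0.97] (array([ 0.48,  0.17, -0.16,  2.12, -0.09,  0.61, -1.21]), np.float64(0.3))
0.26 -0.047 [ 0.26 -0.01 -0.97] (array([ 0.48,  0.27, -0.19,  2.1 , -0.04,  0.52, -1.26]), np.float64(0.316))
0.26 0.12 [ 0.26 -0.01 -0.97] (array([ 0.48, -0.07, -0.1 ,  2.09, -0.12,  0.87, -1.15]), np.float64(0.245))
0.26 0.06 [ 0.26 -0.01 -0.97] (array([ 0.47,  0.05, -0.13,  2.11, -0.11,  0.74, -1.18]), np.float64(0.314))
0.26 0.0 [ 0.26 -0.01 -0.97] (array([ 0.48,  0.17, -0.16,  2.1 , -0.08,  0.62, -1.22]), np.float64(0.318))
0.26 -0.047 [ 0.26 -0.01 -0.97] (array([ 0.48,  0.28, -0.19,  2.09, -0.04,  0.53, -1.27]), np.float64(0.333))
grasp [0.47681246 0.15913077 0.0778406 ] [-0.25 -0.05 -0.97] [array([-0.04,  0.61, -0.4 ,  1.81,  0.19,  1.04, -1.91]), array([-0.03,  0.53, -0.41,  1.78,  0.16,  1.13, -1.89])]
0.35 0.12 [ 0.17 -0.01 -0.98] (array([ 0.51, -0.02, -0.15,
[... 285 characters left out ...]
0.01 -0.98] (array([ 0.47,  0.31, -0.2 ,  2.04,  0.02,  0.63, -1.33]), np.float64(0.384))
0.35 0.12 [ 0.17 -0.01 -0.98] (array([ 0.51, -0.02, -0.16,  2.03, -0.07,  0.96, -1.21]), np.float64(0.295))
0.35 0.06 [ 0.17 -0.01 -0.98] (array([ 0.49,  0.1 , -0.17,  2.04, -0.04,  0.84, -1.25]), np.float64(0.379))
0.35 0.0 [ 0.17 -0.01 -0.98] (array([ 0.48,  0.21, -0.19,  2.03, -0.01,  0.73, -1.3 ]), np.float64(0.385))
0.35 -0.047 [ 0.17 -0.01 -0.98] (array([ 0.46,  0.31, -0.2 ,  2.02,  0.03,  0.65, -1.34]), np.float64(0.402))
grasp [0.47527286 0.15885123 0.078334  ] [-0.34 -0.06 -0.94] [array([-0.04,  0.66, -0.4 ,  1.73,  0.18,  1.14, -1.9 ]), array([-0.04,  0.59, -0.41,  1.71,  0.15,  1.23, -1.89])]
```

```bash
timeout 300 python3 - <<'E'
from h import *
th=float(np.load('th.npy')); g=np.array([.4816,.160,.096-manip.grip_depth])
F0=np.array(manip.current_force())
manip.servo_line(g+[0,0,.05],vel=.2); ok=True
for h in np.arange(.046,-.0005,-.004):
    manip.servo_line(g+[0,0,max(h,.0005)],vel=.05)
    dF=np.array(manip.current_force())-F0
    if np.linalg.norm(dF)>8: ok=False; st('force %.3f'%h); break
st('down')
if ok:
    effector.open_jaws(); manip.servo_line(g+[0,0,.075],vel=.2)
    A=.2618; q,o=tool(R.from_euler('z',th),A); t=np.array([.4816,.160,.096])+o
    manip.servo_line(t+[0,0,.07],q,vel=.1); manip.servo_line(t,vel=.08); st('tilted')
    effector.close(f_grip=45); st('closed')
    manip.servo_line(t+[0,0,.06],vel=.08); manip.servo_line(t+[0,0,.17],vel=.2); st('up')
    cv2.imwrite('pics/b.png',cv2.resize(np.hstack([cv2.cvtColor(viewer.get_image(n),cv2.COLOR_RGB2BGR)[80:280,100:300] for n in('side','top')]),(800,400)))
E
```

```text
down t11.79 p [0.4814 0.1599 0.0789] F [ 0.66  1.1  -2.94] gap 0.0198
tilted t14.96 p [0.4772 0.1594 0.0782] F [-0.31 -0.05  0.33] gap 0.0921
closed t16.07 p [0.4768 0.1591 0.0778] F [-0.19 -0.29 -0.34] gap 0.0196
up t17.67 p [0.4762 0.1587 0.2468] F [-0.69  0.26 -2.79] gap 0.0199
```

View pics/b.png

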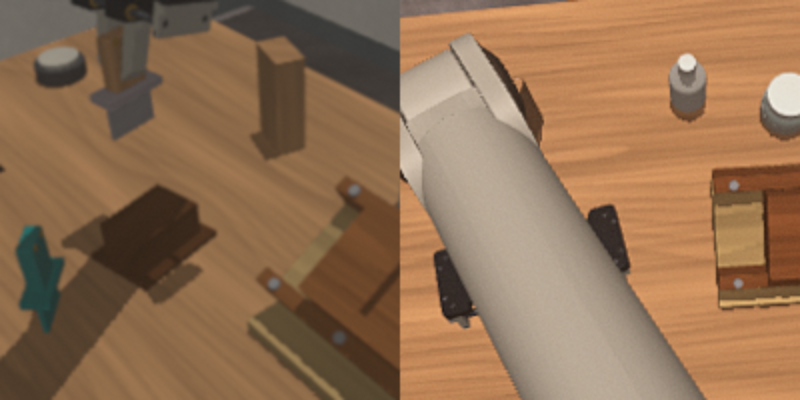

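Gauge held, blade clear (side crop ~130,115), stand empty, bystanders in place. Moving to hover over the slot and checking there.

```bash
timeout 300 python3 - <<'E'
from h import *
A=.2618; np.set_printoptions(precision=4,suppress=True)
p,q=place(0,-.014,.08,A); manip.move_pose(p,q); st('hover80')
p,q=place(0,-.014,.015,A); manip.servo_line(p,q,vel=.1); st('hover15'); print('cmd',p, 'q',manip.current_q())
im=cv2.cvtColor(viewer.get_image('side'),cv2.COLOR_RGB2BGR); cv2.imwrite('pics/c_full.png',im)
c=cv2.resize(im[165:265,225:358],(798,600),interpolation=cv2.INTER_CUBIC); cv2.imwrite('pics/c.png',np.clip(c*1.5,0,255).astype('uint8'))
cr=lambda P:(proj('side',P)-[225,165]+.5)*6-.5
print('blade end corners exp',cr([O+bx*a+by*(b-.014)+bz*.015 for a in(-.03,.03) for b in(-.003,.003)]))
print('slot ends exp at y-14',cr([O+bx*a+by*-.014 for a in(-.036,.036)]))
E
```

```text
hover80 t19.02 p [ 0.4627 -0.1682  0.2555] F [ 1.47  0.76 -1.47] gap 0.0200
hover15 t19.82 p [ 0.4946 -0.1705  0.1994] F [ 0.6  -0.15 -2.34] gap 0.0199
cmd [ 0.4945 -0.1706  0.1993] q [ 0.4464  0.1385 -0.1203  2.1144 -0.1005  0.6417 -1.1976]
blade end corners exp [[342.0445 407.3656]
 [328.392  396.9181]
 [465.1164 260.0276]
 [451.0056 250.4039]]
slot ends exp at y-14 [[338.0785 434.1731]
 [482.7392 260.7481]]
```

View pics/c.png

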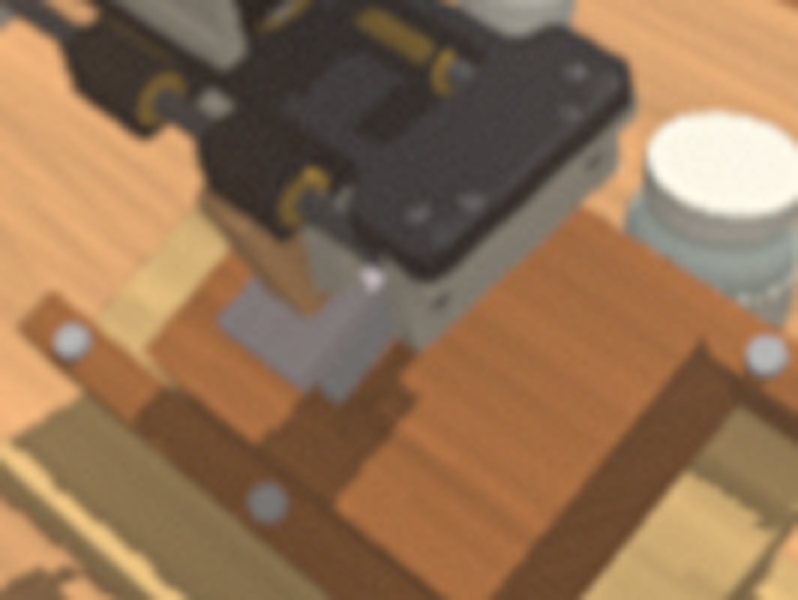

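The blade hovers over the slot. Its end corner is at crop (340,402), expected (342,407), and the slot shows the same apparent shift, so the two agree to about 1 mm. Now a guarded insertion: small steps, lateral compliance, and a y search if it meets the face.

```bash
cat > ins.py <<'E'
from h import *
A=.2618
def fbed(F0):
    F=np.mean([np.array(manip.current_force()) for _ in range(3)],0)-F0; return np.array([F@bx,F@by,F@bz])
def go(x,y,z,vel=.03):
    p,q=place(x,y,z,A); manip.servo_line(p,q,vel=vel)
def tip(): # tip estimate in bed from the TCP reading
    d=np.array(manip.current_tool_pos())-place(0,0,0,A)[0]; return np.array([d@bx,d@by,d@bz])
E
timeout 400 python3 - <<'E'
from ins import *
go(0,-.014,.012); manip.sleep(.3)
F0=np.mean([(manip.sleep(.02),np.array(manip.current_force()))[1] for _ in range(8)],0); np.save('F0.npy',F0)
found=False
for y in -.014+np.array([0,.0018,-.0018,.0036,-.0036,.0054,-.0054]):
    go(0,y,.006); z=.005
    while z>-.009:
        go(0,y,z); f=fbed(F0)
        if f[2]>4 or np.linalg.norm(f)>10: break
        z-=.001
    print('y %.4f z %.4f'%(y,z),'f',f.round(1),'tip',tip().round(4),'t%.1f'%manip.current_clock())
    if z<=-.0085: found=True;break
print(found); st()
E
```

```text
y -0.0140 z -0.0090 f [ 1.   0.3 -0.1] tip [-0.     -0.014  -0.0081] t24.4
True
 t24.40 p [ 0.506  -0.171   0.1793] F [ 0.87  0.31 -1.59] gap 0.0201
```

```bash
timeout 400 python3 - <<'E'
from ins import *
F0=np.load('F0.npy'); x,y,z=0,-.014,-.009; stop=False
while z>-.041:
    z-=.002; go(x,y,z,.04); f=fbed(F0)
    if abs(f[1])>2: y+=np.clip(f[1]*.0001,-.0004,.0004)
    if abs(f[0])>3: x+=np.clip(f[0]*.0001,-.0004,.0004)
    if f[2]>10 or np.linalg.norm(f)>25: stop=True;break
print('z%.4f x%.4f y%.4f'%(z,x,y),f.round(1),tip().round(4),stop)
if not stop:
    while z>-.053:
        z-=.0005; go(x,y,z,.02); f=fbed(F0); print('%.4f'%z,f.round(1),tip().round(4)[2])
        if f[2]>9: break
st()
E
```

```text
z-0.0410 x0.0000 y-0.0140 [ 0.4  0.6 -0.8] [-0.0001 -0.0139 -0.0411] False
-0.0415 [-0.5 -0.6 -0.6] -0.0415
-0.0420 [-0.9 -0.1 -0.3] -0.042
-0.0425 [-1.4 -0.2  0.1] -0.0425
-0.0430 [-0.6 -0.6 -0.6] -0.043
-0.0435 [-0.3  0.5  0.3] -0.0435
-0.0440 [-0.5  0.5 -0.3] -0.044
-0.0445 [ 0.1 -0.4 -0.9] -0.0445
-0.0450 [ 0.3  0.6 -1.2] -0.045
-0.0455 [-0.4  1.2  7.3] -0.0452
-0.0460 [-0.7  0.9 14.5] -0.0452
 t30.90 p [ 0.5246 -0.1715  0.1472] F [-7.85  1.17 10.21] gap 0.0201
```

```bash
timeout 400 python3 - <<'E'
from ins import *
F0=np.load('F0.npy')
for z in(-.046,-.0457):
    go(0,-.014,z,.02)
    for _ in range(4): manip.sleep(.15); print(z,fbed(F0).round(1))
go(0,-.014,-.0453,.02); print(fbed(F0).round(1))
effector.open_jaws(); st('open')
go(0,-.014,.06,.12); go(0,-.014,.10,.15); st('retreated')
p=np.array(manip.current_tool_pos()); manip.servo_line(p+[-.05,.12,.1],vel=.25); st('clear'); manip.sleep(.3)
im=[cv2.cvtColor(viewer.get_image(n),cv2.COLOR_RGB2BGR) for n in('side','top')]
cv2.imwrite('pics/e.png',cv2.resize(np.hstack([im[0][140:290,200:400],im[1][90:240,220:420]]),(800,300),interpolation=cv2.INTER_CUBIC))
E
```

```text
-0.046 [ 0.1  2.6 14.3]
-0.046 [-0.5  1.1 14.8]
-0.046 [-1.1  1.4 14.3]
-0.046 [-1.2  1.2 13.3]
-0.0457 [ 0.   0.8 12.4]
-0.0457 [-0.6  1.4 11.2]
-0.0457 [-1.3  1.4 10.9]
-0.0457 [-0.4 -0.1 11.3]
[-0.3  1.1  8.2]
open t34.07 p [ 0.5246 -0.1715  0.1471] F [-1.1   0.32 -0.  ] gap 0.0918
retreated t35.51 p [ 0.4523 -0.1694  0.2727] F [-0.21  0.47 -0.4 ] gap 0.0916
clear t36.32 p [ 0.4021 -0.0502  0.3715] F [-0.96 -1.4   0.17] gap 0.0916
```

View pics/e.png

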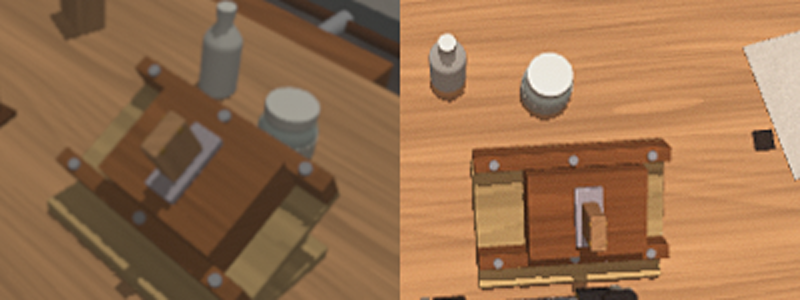

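The gauge stands in the slot with its shoulder on the wood (side crop 185,160; top crop 590,215). The gripper is clear and the bottle, jar and offcut are where they were. Handing in.

```bash
python3 -c "
from h import *
manip.hand_in(); st('done')"
```

```text
the job is handed in; nothing more can be done
the job is handed in; nothing more can be done
```

The gauge is standing fully home in the trestle foot's slot, released, and the job is handed in. The arm was clear at about 36 s of the 72 s allowed.

- **Re-grip:** I first drew the gauge out gripped straight. The wrist would then have been at its joint limit at the slope, so I put it back and gripped it again with the tool pitched 15°.
- **Insertion:** The slot was at about bed y = -14 mm, and the blade entered on the first try with no lateral search. Sideways force stayed under about 3 N.
- **Pressing home:** The shoulder met the wood with the blade's end at -45.2 mm, against a nominal -45 mm. I held 11–15 N for about 1.2 s, a little over the 10 N asked, with the finger gap at the handle's 20 mm. The highest reading was 14.8 N.
- **Last checks:** Wrist force was back near zero after release. In both camera views the shoulder looks flat on the wood, and the bottle and jar look unmoved. The offcut shows only partly, in the side view, and looks unmoved too.
- **Not measured:** I judged the gauge's squareness after release by eye only. The cameras and the arm differed by an apparent 1–2 mm, but blade and slot shifted alike, so it cancelled out.

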